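# Dispense one rotor hub and push it to the pick-up square

### The arm

A 6-joint arm with a two-finger parallel gripper is mounted at the origin on the work surface. World frame = base frame: x ahead of the robot, y to its left, z up, the work surface at z = 0. Lengths are in m, angles in rad, forces in N, time in s.
With the tool pointing down it reaches from about 0.4 to 0.825 m from the base axis. Payload 7 kg.
Tool frame: the origin (TCP) lies at the very end of the fingers, on their centre line; the grasp point (between the pads) lies 19 mm behind it (grip_depth is the distance from the TCP to the grasp point, in m); z points along the fingers, y is the direction in which the jaws open and shut (so a half turn about z gives the same grasp; the last joint's range is limited). The gripper opens to 88 mm and grips with 3 to 60 N. Pads are 19 mm wide; open, the fingers measure 130 mm over their backs; the gripper's body (78 mm by 193 mm) begins 47 mm behind the grasp point.
Start: joints at [1.542, 0.359, 0.012, 0, -1.224, -0.288], TCP at [0.21, 0.641, 0.227] pointing down, gripper open.
Joint ranges: [-3.07, 3.07], [-1.43, 2.12], [-1.02, 1.25], [-3.03, 1.67], [-3.05, -0], [-3.03, 3.03]. Speed limits (rad/s): [2.39, 2.39, 3.01, 3.14, 3.14, 3.14].

### API

Orientations are given as [roll, pitch, yaw] about the fixed x, y, z axes, in that order (R = Rz(yaw) Ry(pitch) Rx(roll)).
In Python, from station import get_state, grab_frame, get_calibration, job_done, grip_depth gives the robot as it stands. The module is installed in compiled form; this text tells all that it offers.
- The arm moves only by the shell command python3 -m crank 'ROWS' [FORCE]. ROWS is JSON, a list of rows, each an object with "turn": the turn, a rotation vector about the tool's x, y, z each as a share of 2 pi rad, from -1 to 1, a list of three; "slide": the shift along the tool's x, y, z each as a share of 0.5 m, from -1 to 1, a list of three; "fingers": the opening, from -1 (shut) to 1 (fully open). A call has 1 to 5 rows; each row is the pose to reach, as a shift and turn from the pose commanded when the call began, along the tool's axes at that moment, turning the shorter way round; what a row does not reach only later rows make up. A row lasts 1/12 s, in which the tool goes at most 41.7 mm and 7.16 degrees, less where a joint would pass 70% of its speed; a pose out of reach is approached as far as the arm can. A call with a number of a shift or a turn outside -1 to 1 is refused whole. A call with a gripper value outside its range is refused whole. The fingers move at their own pace and stop on an object; FORCE is the grip in N (left out, the last holds). Time passes only in rows, so rows that repeat a pose let the fingers close. It gives the time, the measured TCP pose, the force and the opening at its end, in the units of the state.
- get_state(): the state, without advancing time (a new reading comes with each control period).
- grab_frame(name): name is "side" or "top" or "wrist"; returns the picture (384x512x3 uint8, red, green, blue); there is no depth.
- get_calibration(name): a dict with "K" (3x3 intrinsics, pixels), "pose" (4x4, takes a point from camera to world coordinates). Camera axes: x right, y up, looking along -z (the intrinsics and any distortion apply to the point x, -y, -z); pixel columns grow to the right and rows downward; lengths in m; the calibration is good to about 2 mm. A picture is of the moment at which its call begins: read the wrist's pose just before it. get_calibration takes no time and is no camera call; for the wrist camera it gives the pose at the moment of the call.
- job_done(): hands the job in, once; it reports no verdict.
The state is a dict: "t": time; "q": joint angles; "qd": joint speeds; "joint_efforts": joint torques, N m; "eef_pos": TCP position; "ee_rot": TCP orientation; "force": force on the tool from outside, world axes, zero at the start; "moment": the same for the moment, N m; "width": finger opening in m.
Only numpy, scipy, OpenCV 4.12 (cv2) and the standard library are available. Lean on these libraries where they do the work, as an engineer would, in place of code of your own. Each camera call takes 0.05 s, during which the arm holds its last target.

### The job

Press the blue plunger of the hub feeder all the way down once and let it come back up, so that a single red hub disc slides out. Then push that disc along the bench with the fingertips until it lies flat and wholly inside the yellow taped square; do not pick it up. Leave the other discs in the feeder, and do not disturb the model house, the model windmill or the screwdriver.

Things in the scene. Friction and masses are not known exactly. Their poses are not given: they have to be found in the camera images.
- feeder: Disc feeder fixed to the bench. Origin on the magazine axis at bench level, z up, x = the way discs come out (within 17 deg of world x). Clear magazine, inside 44 x 44 mm, outer faces at x = +25, y = +-25 mm, 44 mm tall, open above, holds three stacked red discs. Behind it a grey housing, x = -104 to -22 mm, 62 wide, 44 tall; flanges 4 mm thick out to y = +-48 mm.
- outlet (a point): Point on the bench in front of the feeder, 73 mm from the feeder's origin along its x, its axes parallel: here the centre of the disc lies after a full press (up to 20 mm farther if pressed fast), 28 mm clear of the front wall. The disc leaves through a gate 16 mm high and stays out when the plunger rises; then the stack drops by one disc.
- plunger_top (a point): Centre of the flat top of the blue plunger cap (38 mm diameter, cap 12 mm thick); 90 mm above the bench when up, 65 mm when fully pressed. It moves straight down and drives a flat pusher under the stack, 3 mm per mm; each full press pushes out one disc. At x = -62 mm, y = 0 of the feeder.
- plunger (a joint): Plunger travel in m: 0 = up (spring returned), 0.025 = fully pressed (hard stop). The spring takes about 4 N to start and 9 N at full travel, and 1 to 3 N more for friction and damping.
- hub0: red plastic rotor-hub disc, 40 mm diameter, 12 mm thick, about 25 g, small black bore mark on top; origin at the centre of its underside, z up. Lowest of the stack at the start: the one that comes out.
- hub1: red plastic rotor-hub disc, 40 mm diameter, 12 mm thick, about 25 g, small black bore mark on top; origin at the centre of its underside, z up. Second from the bottom at the start; stays in the feeder and drops to the bench there.
- hub2: red plastic rotor-hub disc, 40 mm diameter, 12 mm thick, about 25 g, small black bore mark on top; origin at the centre of its underside, z up. Top of the stack; stays in the feeder.
- square: Pick-up square marked on the bench with yellow tape: 92 mm inside, tape 12 mm wide (116 mm outside), flat on the bench and no obstacle. Origin at its centre, x and y along its sides. It lies to the left or to the right of the feeder's mouth.
- house: Loose model house, 60 x 44 mm wooden walls with a dark flat roof 70 x 54 mm, 46 mm tall; origin at the centre of its underside. A bystander, on the side of the feeder opposite to the square.
- windmill: Loose model windmill: plywood base 90 x 90 x 12 mm, copper wire tower, red three-blade rotor; 228 mm tall. Origin at the centre of the underside. A bystander.
- screwdriver: Loose screwdriver with a green handle, about 170 mm long, lying along its own x axis beyond the work. A bystander.
Things that resemble listed ones, but are neither listed nor needed, are in the scene too. Of the things that look like the feeder, take the one that is nearest to the robot's base at the start.

How it is judged:
By the outcome, as a careful person would: the job done as asked, in the order asked, and still so for the second after the job is handed in, with the robot touching nothing.
It also fails if it takes over 48 s, if anything falls off the work surface, if the arm or the gripper's body presses on something with over 40 N, if the wrist force passes 120 N, or if a joint passes its speed limit or range.

## Working session

There is one attempt and no reset: what is moved stays moved. The work goes in short steps, Python scripts to look and compute and a shell command to move; the robot and the scene stay as the last step left them, time stands still between calls to the robot, and variables do not carry over. Pictures are saved under pics/ and viewed, and the job is handed in when it is done.

```bash
mkdir -p pics
python3 - <<'E'
from station import *
import cv2
s=get_state(); print({k:(v if not hasattr(v,'round') else v) for k,v in s.items()})
for n in ["top","side","wrist"]:
    c=get_calibration(n); print(n,c)
    f=grab_frame(n); cv2.imwrite(f"pics/{n}0.png",f[:,:,::-1])
E
```

```text
{'t': 0.0, 'q': array([ 1.54209365e+00,  3.59384674e-01,  1.10471060e-02, -3.52447866e-04,
       -1.22413397e+00, -2.88077851e-01]), 'qd': array([-0.00013175,  0.00080904, -0.00010286, -0.00069322,  0.0015637 ,
       -0.00071874]), 'joint_efforts': array([ 7.31876244e-04, -5.82722676e+01,  2.93048984e+01,  6.99690118e+00,
        7.00510878e-03, -1.74358020e-04]), 'eef_pos': array([0.21015469, 0.640915  , 0.22561861]), 'ee_rot': array([ 3.13989233e+00, -1.58321495e-04, -3.16900420e-01]), 'force': array([-0.03349685, -0.22504993,  0.16295758]), 'moment': array([-0.00968478, -0.01095464,  0.01680248]), 'width': 0.08766784312437499}
top {'K': array([[456.69699874,   0.        , 261.76228455],
       [  0.        , 456.69699874, 189.99540439],
       [  0.        ,   0.        ,   1.        ]]), 'pose': array([[-2.07254667e-03,  9.95946419e-01, -8.99246046e-02,
         4.90198809e-01],
       [-9.99799327e-01, -2.71975238e-04,  2.00307581e-02,
         8.62235602e-02],
       [ 1.99251046e-02,  8.99480738e-02,  9.95747124e-01,
         1.31468704e+00],
       [ 0.00000000e+00,  0.0000
[... 291 characters left out ...]
      [-0.2347616 , -0.59955033,  0.76513162,  1.06182454],
       [ 0.00331686,  0.78663088,  0.61741466,  0.90888629],
       [ 0.        ,  0.        ,  0.        ,  1.        ]])}
wrist {'K': array([[276.38214308,   0.        , 254.76429567],
       [  0.        , 276.38214308, 189.34748267],
       [  0.        ,   0.        ,   1.        ]]), 'pose': array([[-3.10462196e-01,  9.21738601e-01,  2.32403049e-01,
         2.71889235e-01],
       [-9.50585646e-01, -3.01141521e-01, -7.55030672e-02,
         6.21147351e-01],
       [ 3.92116062e-04, -2.44359850e-01,  9.69684541e-01,
         3.83762828e-01],
       [ 0.00000000e+00,  0.00000000e+00,  0.00000000e+00,
         1.00000000e+00]])}
```

View pics/top0.png

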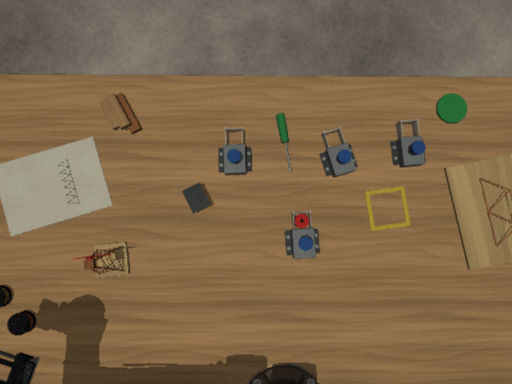

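View pics/side0.png

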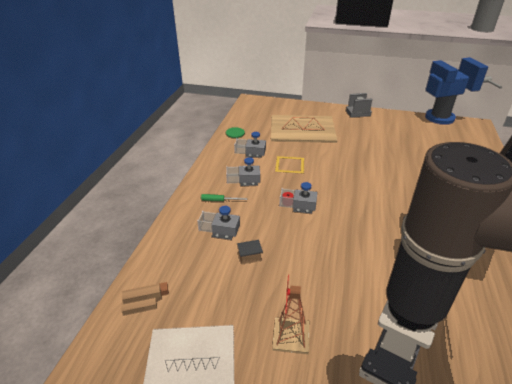

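View pics/wrist0.png

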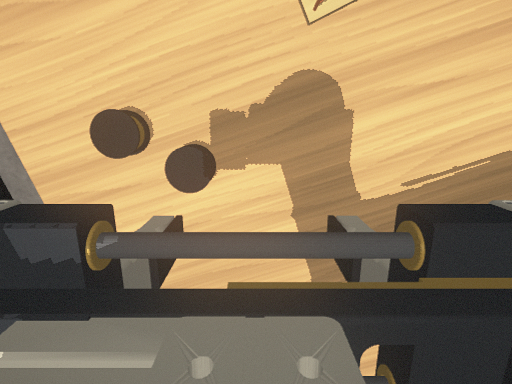

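The top view shows the nearest feeder at about (303,235), with its red disc at (302,221). The square is at (388,208), the house at (197,197), the windmill at (108,260) and the screwdriver at (284,140). I'll measure these next.

```bash
cat > h.py <<'E'
import numpy as np, cv2
from station import *
def ray(cal,u,v):
    K,P=cal["K"],cal["pose"]
    d=P[:3,:3]@np.array([(u-K[0,2])/K[0,0],-(v-K[1,2])/K[1,1],-1]); return P[:3,3],d
def onz(cal,u,v,z):
    o,d=ray(cal,u,v); return o+d*(z-o[2])/d[2]
def proj(cal,p):
    K,P=cal["K"],cal["pose"]; c=P[:3,:3].T@(np.asarray(p)-P[:3,3]); return K[0,2]+K[0,0]*c[0]/-c[2],K[1,2]-K[1,1]*c[1]/-c[2]
def blobs(f,lo,hi,mina=20):
    h=cv2.cvtColor(f,cv2.COLOR_RGB2HSV); m=cv2.inRange(h,lo,hi)
    n,l,s,c=cv2.connectedComponentsWithStats(m)
    return m,l,[(i,s[i],c[i]) for i in range(1,n) if s[i,4]>=mina]
def rect(cal,l,i,z):
    v,u=np.nonzero(l==i); P=np.array([onz(cal,a,b,z)[:2] for a,b in zip(u,v)]).astype(np.float32)
    return cv2.minAreaRect(P*1000)
E
python3 - <<'E'
from h import *
for n in ["top","side"]:
    f=cv2.imread(f"pics/{n}0.png")[:,:,::-1].copy(); c=get_calibration(n)
    for nm,lo,hi,z in [("blue",(100,120,60),(125,255,255),.09),("yellow",(22,150,120),(35,255,255),0),("red",(0,190,100),(5,255,255),.036)]:
        m,l,b=blobs(f,lo,hi)
        for i,s,ce in b:
            if s[4]>3000: continue
            print(n,nm,s,ce.round(1),onz(c,*ce,z).round(4),rect(c,l,i,z) if nm!="red" else "")
f=cv2.imread("pics/top0.png")
cv2.imwrite("pics/crop0.png",cv2.resize(f[160:280,230:430],None,fx=4,fy=4,interpolation=cv2.INTER_CUBIC))
f=cv2.imread("pics/side0.png")
cv2.imwrite("pics/crop1.png",cv2.resize(f[140:260,190:340],None,fx=5,fy=5,interpolation=cv2.INTER_CUBIC))
E
```

```text
top blue [412 141  13  13 138] [417.9 147.1] [ 0.7186 -0.3658  0.09  ] ((718.77685546875, -366.0727233886719), (33.240055084228516, 33.43716049194336), 0.0781838595867157)
top blue [227 149  14  14 141] [233.6 155.6] [0.6945 0.1376 0.09  ] ((694.6469116210938, 137.94424438476562), (34.76664733886719, 34.60584259033203), 44.83406448364258)
top blue [338 150  13  13 140] [344. 156.] [ 0.6935 -0.1625  0.09  ] ((693.6425170898438, -162.44766235351562), (32.79378128051758, 33.21597671508789), 89.01769256591797)
top blue [299 237  14  13 147] [305.4 242.9] [ 0.4589 -0.0546  0.09  ] ((458.6787109375, -54.941436767578125), (34.86890411376953, 31.842599868774414), 89.8373031616211)
top yellow [365 186  45  45 586] [386.9 208.3] [ 0.5556 -0.3025  0.    ] ((556.242919921875, -303.1058349609375), (115.38578796386719, 116.20751190185547), 7.717199325561523)
top red [295 214  14  14 132] [301.3 220.3] [ 0.5204 -0.05    0.036 ] 
side blue [ 427   58   61   39 1622] [455.3  77.4] [-0.1965 -1.2335  0.09  ] ((-195.4779815673828, -1269.876220703125), (686.0104370117188, 287.3707275390625), 73.397750854
[... 174 characters left out ...]
5)
side blue [252 132   7   5  29] [255.2 134.1] [ 0.7145 -0.3597  0.09  ] ((715.4110107421875, -360.5288391113281), (25.260587692260742, 34.113929748535156), 13.914088249206543)
side blue [245 158   8   6  40] [248.6 160.4] [ 0.6892 -0.1573  0.09  ] ((689.6672973632812, -156.6538848876953), (26.738506317138672, 34.90998458862305), 14.465827941894531)
side blue [302 183   9   7  50] [305.8 185.8] [ 0.4547 -0.0487  0.09  ] ((453.709716796875, -47.791534423828125), (27.834264755249023, 36.054901123046875), 8.764368057250977)
side blue [220 206  10   9  68] [224.4 209.7] [0.6903 0.1426 0.09  ] ((689.7962036132812, 143.24237060546875), (29.03973388671875, 40.011966705322266), 18.111085891723633)
```

View pics/crop0.png

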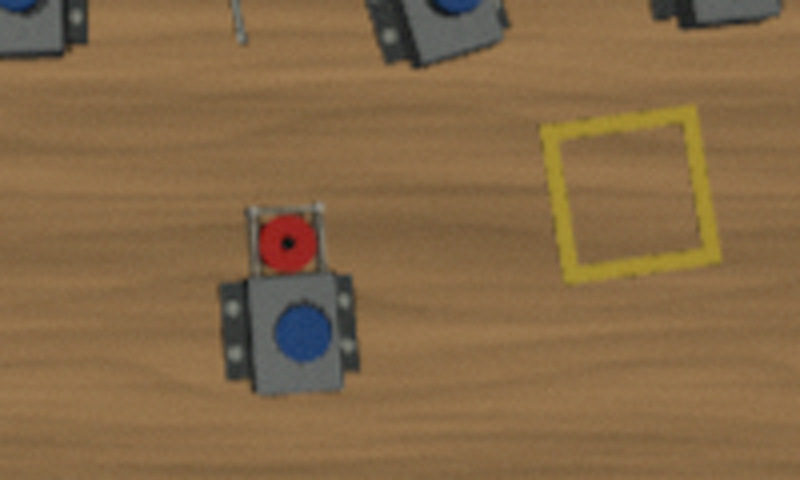

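View pics/crop1.png

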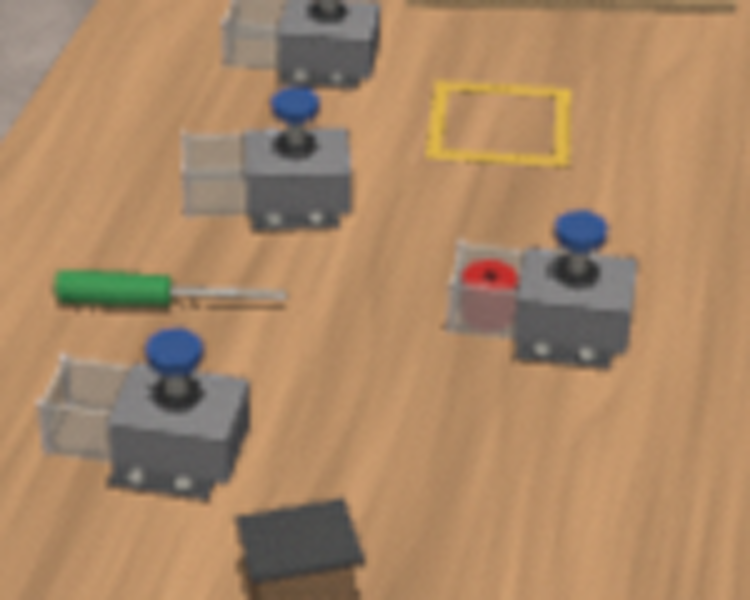

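```bash
cat >> h.py <<'E'
from scipy.spatial.transform import Rotation as Ro
def go(target,yaw=None,q=True):
    s=get_state(); R=Ro.from_euler('xyz',s["ee_rot"])
    sl=R.inv().apply(np.array(target)-s["eef_pos"])/0.5
    t=np.zeros(3)
    if yaw is not None: t=(R.inv()*Ro.from_euler('xyz',[np.pi,0,yaw])).as_rotvec()/(2*np.pi)
    print("pos",s["eef_pos"].round(4),"rot",s["ee_rot"].round(4),"F",s["force"].round(2),"w",round(s["width"],4),"t",round(s["t"],2))
    print("slide",sl.round(4),"turn",t.round(4))
E
python3 - <<'E'
from h import *
c=get_calibration("top"); d=get_calibration("side")
def tri(a,b):
    o1,d1=ray(c,*a); o2,d2=ray(d,*b)
    A=np.stack([d1,-d2],1); x=np.linalg.lstsq(A,o2-o1,rcond=None)[0]
    return ((o1+d1*x[0]+o2+d2*x[1])/2).round(4), np.linalg.norm(o1+d1*x[0]-o2-d2*x[1]).round(4)
print("plunger",tri((305.4,242.9),(305.8,186.0)))
print("bore",tri((302,220.4),(190+490/5,140+275/5)))
print("sq side",[onz(d,190+u/5,140+v/5,0).round(3) for u,v in [(430,80),(573,87),(569,166),(427,157)]])
print("sq top",[onz(c,230+u/4,160+v/4,0).round(3) for u,v in [(541,126),(694,105),(721,260),(569,284)]])
for n,uv,z in [("windmill",(110,260),0.012),("house",(197,197),.046),("screwtip",(291,168),0),("house",(197,211),.046)]: print(n,onz(c,*uv,z).round(3))
go((0.457,-0.052,0.30),-0.142)
E
```

```text
plunger (array([ 0.457 , -0.0556,  0.0836]), np.float64(0.0036))
bore (array([ 0.5179, -0.0525,  0.0348]), np.float64(0.0047))
sq side [array([ 0.621, -0.353,  0.   ]), array([ 0.5  , -0.371,  0.   ]), array([ 0.486, -0.253,  0.   ]), array([ 0.6  , -0.238,  0.   ])]
sq top [array([ 0.604, -0.241,  0.   ]), array([ 0.62 , -0.353,  0.   ]), array([ 0.507, -0.369,  0.   ]), array([ 0.49 , -0.258,  0.   ])]
windmill [0.411 0.487 0.012]
house [0.585 0.241 0.046]
screwtip [ 0.673 -0.025  0.   ]
house [0.546 0.24  0.046]
pos [0.2102 0.641  0.2259] rot [ 3.1403e+00 -2.0000e-04 -3.1690e-01] F [1.24 0.6  0.22] w 0.0875 t 0.15
slide [ 0.901   1.1635 -0.1467] turn [ 0.0002 -0.     -0.0278]
```

```bash
python3 -m crank '[{"turn":[0,0,0],"slide":[0,0,-0.08],"fingers":-1},{"turn":[0,0,0],"slide":[0,0,-0.15],"fingers":-1},{"turn":[0,0,0],"slide":[0.05,0.06,-0.15],"fingers":-1},{"turn":[0,0,0],"slide":[0.1,0.12,-0.15],"fingers":-1},{"turn":[0,0,0],"slide":[0.15,0.18,-0.15],"fingers":-1}]' 20
python3 - <<'E'
from h import *
go((0.457,-0.054,0.30),-0.142)
E
```

```text
t: 0.57
eef_pos: [0.2535, 0.5315, 0.3014]
ee_rot: [3.142, 0.0, -0.316]
force: [0.7, 0.4, -0.4]
width: 0.0598
pos [0.2535 0.5315 0.3014] rot [ 3.1416e+00  3.0000e-04 -3.1600e-01] F [ 0.69  0.35 -0.38] w 0.0598 t 0.57
slide [0.7506 0.9866 0.0025] turn [-0.      0.     -0.0277]
```

```bash
python3 -m crank '[{"turn":[0,0,-0.006],"slide":[0.05,0.066,0],"fingers":-1},{"turn":[0,0,-0.012],"slide":[0.1,0.132,0],"fingers":-1},{"turn":[0,0,-0.018],"slide":[0.15,0.198,0],"fingers":-1},{"turn":[0,0,-0.024],"slide":[0.2,0.264,0],"fingers":-1},{"turn":[0,0,-0.0277],"slide":[0.25,0.33,0],"fingers":-1}]'
python3 - <<'E'
from h import *
go((0.457,-0.054,0.30),-0.142)
E
```

```text
t: 0.98
eef_pos: [0.321, 0.3346, 0.3015]
ee_rot: [-3.141, 0.0, -0.14]
force: [0.6, 0.8, 0.3]
width: 0.0267
pos [0.321  0.3346 0.3015] rot [-3.1415e+00  1.0000e-04 -1.4030e-01] F [0.61 0.77 0.25] w 0.0267 t 0.98
slide [0.3781 0.7315 0.0028] turn [-0.      0.      0.0003]
```

```bash
python3 -m crank '[{"turn":[0,0,0],"slide":[0.038,0.073,0],"fingers":-1},{"turn":[0,0,0],"slide":[0.076,0.146,0],"fingers":-1},{"turn":[0,0,0],"slide":[0.114,0.219,0],"fingers":-1},{"turn":[0,0,0],"slide":[0.152,0.292,0],"fingers":-1},{"turn":[0,0,0],"slide":[0.19,0.365,0],"fingers":-1}]'
python3 -m crank '[{"turn":[0,0,0],"slide":[0.038,0.073,0],"fingers":-1},{"turn":[0,0,0],"slide":[0.076,0.146,0.04],"fingers":-1},{"turn":[0,0,0],"slide":[0.114,0.219,0.1],"fingers":-1},{"turn":[0,0,0],"slide":[0.152,0.292,0.16],"fingers":-1},{"turn":[0,0,0],"slide":[0.185,0.36,0.22],"fingers":-1}]'
python3 - <<'E'
from h import *
go((0.457,-0.054,0.100),-0.142)
E
```

```text
t: 1.4
eef_pos: [0.3888, 0.1406, 0.3018]
ee_rot: [-3.141, -0.0, -0.142]
force: [0.7, 0.5, -0.4]
width: 0.0004
t: 1.82
eef_pos: [0.448, -0.0287, 0.2089]
ee_rot: [-3.141, -0.002, -0.143]
force: [1.1, 0.8, -0.0]
width: 0.0009
pos [ 0.448  -0.0287  0.2089] rot [-3.1407e+00 -1.6000e-03 -1.4300e-01] F [ 1.09  0.84 -0.  ] w 0.0009 t 1.82
slide [0.0247 0.0477 0.2177] turn [-0.0001 -0.0002 -0.0002]
```

```bash
python3 -m crank '[{"turn":[0,0,0],"slide":[0,0,0],"fingers":-1},{"turn":[0,0,0],"slide":[0,0,0],"fingers":-1}]'
python3 - <<'E'
from h import *
go((0.457,-0.054,0.105),-0.142)
f=grab_frame("wrist"); cv2.imwrite("pics/w1.png",f[:,:,::-1])
f=grab_frame("side"); cv2.imwrite("pics/s1.png",cv2.resize(f[120:260,190:390],None,fx=4,fy=4)[:,:,::-1])
E
```

```text
t: 1.98
eef_pos: [0.4468, -0.0288, 0.2077]
ee_rot: [3.14, 0.004, -0.147]
force: [-0.1, -0.5, 0.4]
width: 0.0005
pos [ 0.4468 -0.0288  0.2077] rot [ 3.1397  0.0035 -0.1469] F [-0.07 -0.52  0.42] w 0.0005 t 1.98
slide [0.0283 0.0464 0.2054] turn [ 0.0003  0.0006 -0.0008]
```

View pics/w1.png

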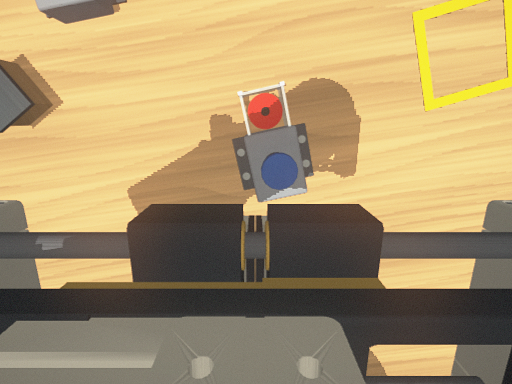

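View pics/s1.png

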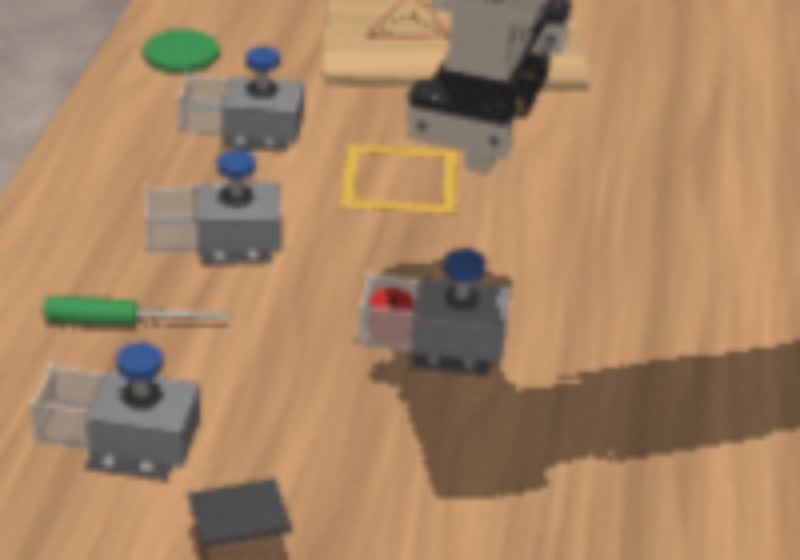

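The wrist view shows the plunger cap near (280,171) and the bore near (265,111). I'll refine both from it.

Run:
```python
from h import *
c=get_calibration("wrist"); f=cv2.imread("pics/w1.png")[:,:,::-1].copy()
for nm,lo,hi,z in [("blue",(100,120,40),(125,255,255),.09),("yellow",(22,150,120),(35,255,255),0),("red",(0,170,80),(6,255,255),.036)]:
    m,l,b=blobs(f,lo,hi,100)
    for i,s,ce in b:print(nm,s,ce.round(1),onz(c,*ce,z).round(4),rect(c,l,i,z))
print("bore",onz(c,265.5,111,.036))
# housing top edges
print("edges",[onz(c,*p,.044).round(4) for p in [(245,134),(257,201),(302,124),(305,190)]])
print("mag",[onz(c,*p,.044).round(4) for p in [(240,93),(284,84)]])
```

```text
yellow [ 412    0  100  111 2886] [455.6  54. ] [ 0.5546 -0.2892  0.    ] ((557.8093872070312, -300.391357421875), (117.38742065429688, 113.51888275146484), 7.8120198249816895)
red [248  93  34  36 879] [264.7 110.5] [ 0.521  -0.0483  0.036 ] ((520.6433715820312, -48.53026580810547), (37.92923355102539, 39.190120697021484), 36.58502197265625)
bore [ 0.52024275 -0.04911346  0.036     ]
edges [array([ 0.4981, -0.0221,  0.044 ]), array([ 0.4167, -0.0245,  0.044 ]), array([ 0.5   , -0.0881,  0.044 ]), array([ 0.4222, -0.0839,  0.044 ])]
mag [array([ 0.5431, -0.0233,  0.044 ]), array([ 0.5456, -0.0728,  0.044 ])]
```

```bash
python3 -m crank '[{"turn":[0,0,0],"slide":[0.015,0.022,0.05],"fingers":-1},{"turn":[0,0,0],"slide":[0.03,0.044,0.1],"fingers":-1},{"turn":[0,0,0],"slide":[0.03,0.044,0.15],"fingers":-1},{"turn":[0,0,0],"slide":[0.03,0.044,0.19],"fingers":-1},{"turn":[0,0,0],"slide":[0.03,0.044,0.19],"fingers":-1}]'
python3 - <<'E'
from h import *
c=get_calibration("wrist")
print(onz(c,280,171,.09))
go((0.458,-0.053,0.093),-0.142)
f=grab_frame("side"); cv2.imwrite("pics/s2.png",cv2.resize(f[140:240,250:370],None,fx=6,fy=6)[:,:,::-1])
E
```

```text
t: 2.5
eef_pos: [0.4577, -0.0498, 0.112]
ee_rot: [3.141, 0.004, -0.141]
force: [-0.7, -0.6, 0.1]
width: 0.0003
[ 0.48704281 -0.07048663  0.09      ]
pos [ 0.4577 -0.0498  0.112 ] rot [ 3.1405  0.004  -0.1415] F [-0.71 -0.59  0.08] w 0.0003 t 2.5
slide [0.0017 0.0061 0.038 ] turn [0.0002 0.0006 0.0001]
```

View pics/s2.png

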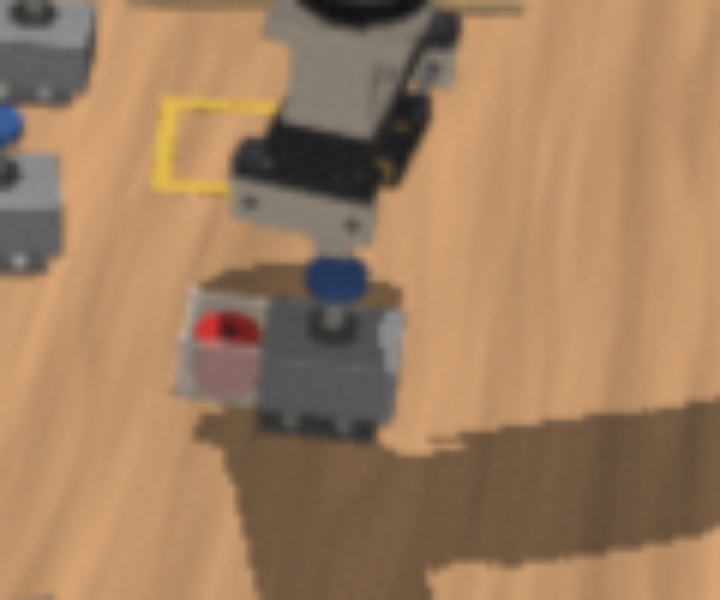

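The closed fingers are right above the cap at (335,270) in this crop. Next I'll press slowly.

```bash
python3 -m crank '[{"turn":[0,0,0],"slide":[0.001,0.006,0.02],"fingers":-1},{"turn":[0,0,0],"slide":[0.001,0.006,0.036],"fingers":-1},{"turn":[0,0,0],"slide":[0.001,0.006,0.044],"fingers":-1},{"turn":[0,0,0],"slide":[0.001,0.006,0.05],"fingers":-1},{"turn":[0,0,0],"slide":[0.001,0.006,0.056],"fingers":-1}]' 20
python3 -m crank '[{"turn":[0,0,0],"slide":[0,0,0.006],"fingers":-1},{"turn":[0,0,0],"slide":[0,0,0.012],"fingers":-1},{"turn":[0,0,0],"slide":[0,0,0.018],"fingers":-1},{"turn":[0,0,0],"slide":[0,0,0.024],"fingers":-1},{"turn":[0,0,0],"slide":[0,0,0.03],"fingers":-1}]'
```

```text
t: 2.97
eef_pos: [0.4601, -0.0532, 0.0873]
ee_rot: [-3.141, -0.001, -0.142]
force: [-4.4, 2.5, 8.8]
width: 0.0006
t: 3.38
eef_pos: [0.4601, -0.0532, 0.0725]
ee_rot: [-3.141, -0.001, -0.142]
force: [-3.1, 4.5, 9.6]
width: 0.0003
```

```bash
python3 -m crank '[{"turn":[0,0,0],"slide":[0,0,0.006],"fingers":-1},{"turn":[0,0,0],"slide":[0,0,0.011],"fingers":-1},{"turn":[0,0,0],"slide":[0,0,0.015],"fingers":-1},{"turn":[0,0,0],"slide":[0,0,0.017],"fingers":-1},{"turn":[0,0,0],"slide":[0,0,0.018],"fingers":-1}]'
```

```text
t: 3.8
eef_pos: [0.4602, -0.0532, 0.0649]
ee_rot: [-3.141, -0.002, -0.141]
force: [-13.1, 6.7, 36.1]
width: 0.0006
```

The force jumped to 36 N at z = 64.9 mm, so the plunger is on its hard stop. I'll raise the tool and look.

```bash
python3 -m crank '[{"turn":[0,0,0],"slide":[0,0,-0.012],"fingers":-1},{"turn":[0,0,0],"slide":[0,0,-0.03],"fingers":-1},{"turn":[0,0,0],"slide":[0,0,-0.06],"fingers":-1},{"turn":[0,0,0],"slide":[0,0,-0.1],"fingers":-1},{"turn":[0,0,0],"slide":[0,0,-0.15],"fingers":-1}]'
python3 -m crank '[{"turn":[0,0,0],"slide":[0,-0.05,-0.06],"fingers":-1},{"turn":[0,0,0],"slide":[0.05,-0.1,-0.1],"fingers":-1},{"turn":[0,0,0],"slide":[0.1,-0.15,-0.1],"fingers":-1},{"turn":[0,0,0],"slide":[0.15,-0.18,-0.1],"fingers":-1},{"turn":[0,0,0],"slide":[0.15,-0.18,-0.1],"fingers":-1}]'
python3 - <<'E'
from h import *
go((0.595,0.02,0.1),-0.142)
cw=get_calibration("wrist")
for n in ["wrist","top"]:
    f=grab_frame(n); c=cw if n=="wrist" else get_calibration(n)
    cv2.imwrite(f"pics/{n}3.png",f[:,:,::-1])
    m,l,b=blobs(f,(0,170,80),(6,255,255),30)
    for i,s,ce in b: print(n,s,ce.round(1),onz(c,*ce,.012).round(4),onz(c,*ce,.024).round(4))
E
```

```text
t: 4.22
eef_pos: [0.4588, -0.0539, 0.1379]
ee_rot: [3.141, 0.002, -0.143]
force: [-0.1, 0.1, -0.6]
width: 0.0003
t: 4.63
eef_pos: [0.551, 0.0271, 0.1882]
ee_rot: [-3.141, -0.003, -0.141]
force: [0.6, -0.2, 0.2]
width: 0.0002
pos [0.551  0.0271 0.1882] rot [-3.1411e+00 -2.9000e-03 -1.4070e-01] F [ 0.59 -0.23  0.17] w 0.0002 t 4.63
slide [0.0887 0.0017 0.1766] turn [-0.0001 -0.0005  0.0002]
wrist [295 117  34  33 833] [311.3 132.8] [ 0.5916 -0.0457  0.012 ] [ 0.5924 -0.0434  0.024 ]
wrist [307 180  34  24 620] [323.6 192.4] [ 0.5166 -0.0544  0.012 ] [ 0.5201 -0.0518  0.024 ]
top [296 223  12   6  41] [301.5 225.3] [ 0.5067 -0.0531  0.012 ] [ 0.5066 -0.0518  0.024 ]
```

View pics/wrist3.png

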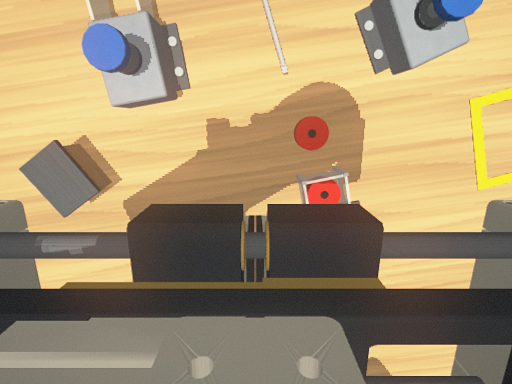

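View pics/top3.png

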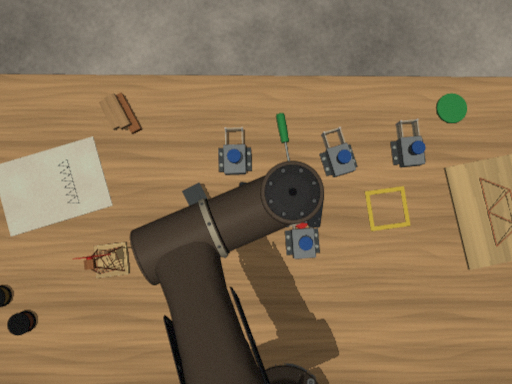

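The disc lies at (0.592,-0.046), wrist pixel (311,133), and one disc is still visible in the magazine. The square is straight along the tool's y from there, so I'll go behind the disc.

```bash
python3 -m crank '[{"turn":[0,0,0],"slide":[0.05,0,0],"fingers":-1},{"turn":[0,0,0],"slide":[0.1,0.01,0.05],"fingers":-1},{"turn":[0,0,0],"slide":[0.1,0.01,0.12],"fingers":-1},{"turn":[0,0,0],"slide":[0.1,0.01,0.19],"fingers":-1},{"turn":[0,0,0],"slide":[0.1,0.01,0.26],"fingers":-1}]'
python3 -m crank '[{"turn":[0,0,0],"slide":[0,0,0],"fingers":-1}]'
python3 - <<'E'
from h import *
go((0.600,0.0134,0.006),-0.140)
E
```

```text
t: 5.15
eef_pos: [0.5948, 0.0119, 0.0567]
ee_rot: [-3.141, -0.001, -0.144]
force: [0.3, 0.3, -0.4]
width: 0.0007
t: 5.23
eef_pos: [0.5899, 0.0109, 0.0512]
ee_rot: [3.138, 0.01, -0.145]
force: [-1.8, 0.1, -0.6]
width: 0.0007
pos [0.5899 0.0109 0.0512] rot [ 3.1378  0.0105 -0.145 ] F [-1.83  0.07 -0.6 ] w 0.0007 t 5.23
slide [ 0.0202 -0.0083  0.0901] turn [ 0.0006  0.0017 -0.0008]
```

```bash
python3 -m crank '[{"turn":[0,0,0],"slide":[0,0,0],"fingers":-1},{"turn":[0,0,0],"slide":[0,0,0],"fingers":-1}]'
python3 - <<'E'
from h import *
go((0.600,0.0134,0.006),-0.140)
E
```

```text
t: 5.4
eef_pos: [0.5963, 0.0126, 0.0595]
ee_rot: [-3.141, -0.002, -0.142]
force: [0.8, -0.4, 0.2]
width: 0.0004
pos [0.5963 0.0126 0.0595] rot [-3.1413e+00 -2.0000e-03 -1.4220e-01] F [ 0.8  -0.38  0.23] w 0.0004 t 5.4
slide [ 0.0069 -0.0027  0.107 ] turn [-0.     -0.0003 -0.0003]
```

```bash
python3 -m crank '[{"turn":[0,0,0],"slide":[0.007,-0.002,0.04],"fingers":-1},{"turn":[0,0,0],"slide":[0.007,-0.002,0.075],"fingers":-1},{"turn":[0,0,0],"slide":[0.007,-0.002,0.095],"fingers":-1},{"turn":[0,0,0],"slide":[0.007,-0.002,0.105],"fingers":-1},{"turn":[0,0,0],"slide":[0.007,-0.002,0.105],"fingers":-1}]'
python3 - <<'E'
from h import *
go((0.5617,-0.2614,0.006),-0.140)
cw=get_calibration("wrist")
f=grab_frame("wrist"); cv2.imwrite("pics/w4.png",f[:,:,::-1])
f=grab_frame("side"); cv2.imwrite("pics/s4.png",cv2.resize(f[120:260,200:400],None,fx=4,fy=4)[:,:,::-1])
E
```

```text
t: 5.82
eef_pos: [0.5992, 0.0131, 0.0055]
ee_rot: [-3.141, -0.001, -0.142]
force: [0.2, -0.9, 0.5]
width: 0.0002
pos [0.5992 0.0131 0.0055] rot [-3.1415e+00 -5.0000e-04 -1.4250e-01] F [ 0.16 -0.87  0.52] w 0.0002 t 5.82
slide [ 0.0038  0.5542 -0.0011] turn [-0.     -0.0001 -0.0004]
```

View pics/w4.png

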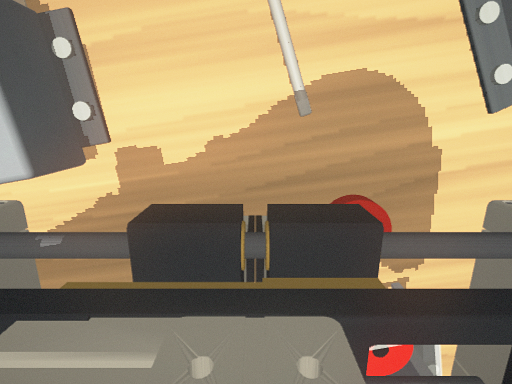

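View pics/s4.png

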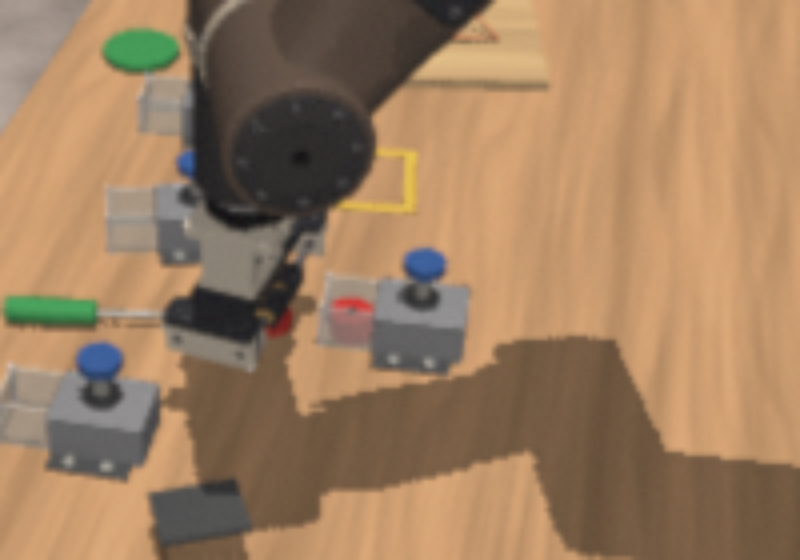

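The fingers are just behind the disc, and the plunger is back up. I'll push in small steps.

```bash
python3 -m crank '[{"turn":[0,0,0],"slide":[0,0.015,0],"fingers":-1},{"turn":[0,0,0],"slide":[0.001,0.03,0],"fingers":-1},{"turn":[0,0,0],"slide":[0.001,0.045,0],"fingers":-1},{"turn":[0,0,0],"slide":[0.002,0.06,0],"fingers":-1},{"turn":[0,0,0],"slide":[0.002,0.08,0],"fingers":-1}]'
python3 -m crank '[{"turn":[0,0,0],"slide":[0,0.02,0],"fingers":-1},{"turn":[0,0,0],"slide":[0,0.04,0],"fingers":-1},{"turn":[0,0,0],"slide":[0,0.06,0],"fingers":-1},{"turn":[0,0,0],"slide":[0,0.08,0],"fingers":-1},{"turn":[0,0,0],"slide":[0,0.1,0],"fingers":-1}]'
python3 -m crank '[{"turn":[0,0,0],"slide":[0,0.02,0],"fingers":-1},{"turn":[0,0,0],"slide":[0,0.04,0],"fingers":-1},{"turn":[0,0,0],"slide":[0,0.06,0],"fingers":-1},{"turn":[0,0,0],"slide":[0,0.08,0],"fingers":-1},{"turn":[0,0,0],"slide":[0,0.1,0],"fingers":-1}]'
python3 - <<'E'
from h import *
go((0.5617,-0.2614,0.006),-0.140)
cw=get_calibration("wrist")
f=grab_frame("wrist"); cv2.imwrite("pics/w5.png",f[:,:,::-1])
f=grab_frame("side"); cv2.imwrite("pics/s5.png",cv2.resize(f[120:260,200:400],None,fx=4,fy=4)[:,:,::-1])
E
```

```text
t: 6.33
eef_pos: [0.5944, -0.0275, 0.0051]
ee_rot: [-3.141, -0.001, -0.143]
force: [0.2, -1.0, 1.6]
width: 0.0006
t: 6.75
eef_pos: [0.5869, -0.0773, 0.0048]
ee_rot: [3.142, 0.0, -0.143]
force: [-0.3, 0.3, 0.5]
width: 0.0002
t: 7.17
eef_pos: [0.5798, -0.1267, 0.0048]
ee_rot: [3.142, 0.0, -0.143]
force: [0.2, -0.0, 0.6]
width: 0.0006
pos [ 0.5798 -0.1267  0.0048] rot [ 3.1416e+00  1.0000e-04 -1.4270e-01] F [ 0.16 -0.    0.58] w 0.0006 t 7.17
slide [ 0.0025  0.2719 -0.0024] turn [ 0.      0.     -0.0004]
```

View pics/w5.png

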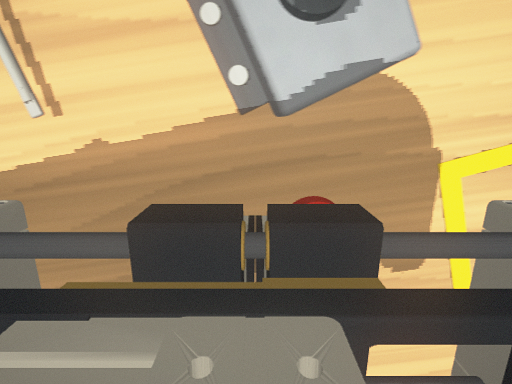

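View pics/s5.png

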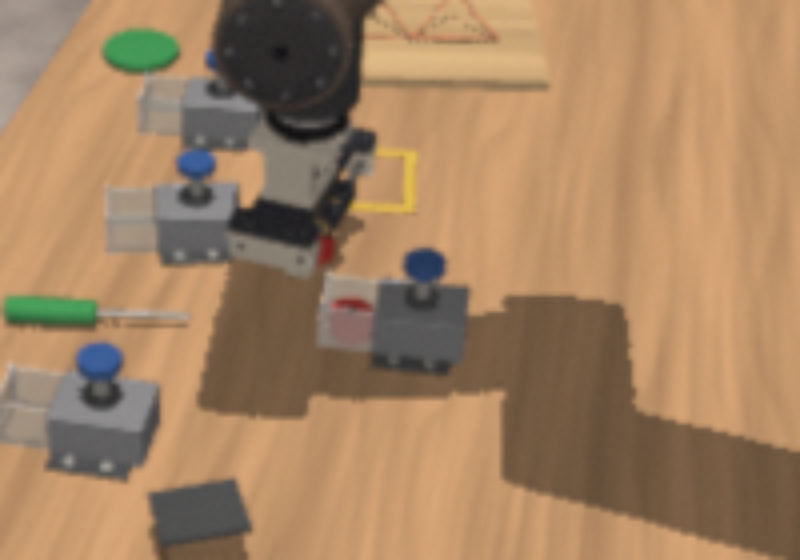

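The disc rim shows at (315,197) in the wrist view, so it still sits centred ahead of the fingers, about 35 mm from the TCP. I'll continue.

```bash
python3 -m crank '[{"turn":[0,0,0],"slide":[0,0.02,0],"fingers":-1},{"turn":[0,0,0],"slide":[0.001,0.04,0],"fingers":-1},{"turn":[0,0,0],"slide":[0.001,0.06,0],"fingers":-1},{"turn":[0,0,0],"slide":[0.001,0.08,0],"fingers":-1},{"turn":[0,0,0],"slide":[0.001,0.1,0],"fingers":-1}]'
python3 -m crank '[{"turn":[0,0,0],"slide":[0,0.02,0],"fingers":-1},{"turn":[0,0,0],"slide":[0.001,0.04,0],"fingers":-1},{"turn":[0,0,0],"slide":[0.001,0.06,0],"fingers":-1},{"turn":[0,0,0],"slide":[0.001,0.08,0],"fingers":-1},{"turn":[0,0,0],"slide":[0.001,0.1,0],"fingers":-1}]'
python3 - <<'E'
from h import *
go((0.5609,-0.2675,0.006),-0.140)
cw=get_calibration("wrist")
f=grab_frame("wrist"); cv2.imwrite("pics/w6.png",f[:,:,::-1])
E
```

```text
t: 7.68
eef_pos: [0.5732, -0.1763, 0.0048]
ee_rot: [3.142, 0.0, -0.143]
force: [0.3, 0.2, 0.8]
width: 0.0005
t: 8.1
eef_pos: [0.5666, -0.2258, 0.0048]
ee_rot: [3.142, 0.0, -0.143]
force: [0.1, -0.2, -0.2]
width: 0.0002
pos [ 0.5666 -0.2258  0.0048] rot [ 3.1416  0.     -0.1428] F [ 0.08 -0.17 -0.21] w 0.0002 t 8.1
slide [ 0.0006  0.0841 -0.0024] turn [ 0.      0.     -0.0004]
```

View pics/w6.png

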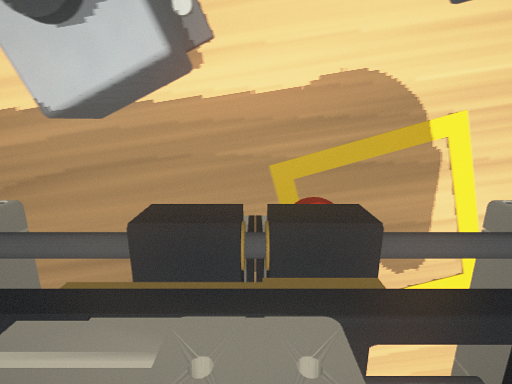

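The disc at (315,200) is entering the square through its near side. About 40 mm more.

```bash
python3 -m crank '[{"turn":[0,0,0],"slide":[0,0.02,0],"fingers":-1},{"turn":[0,0,0],"slide":[0,0.04,0],"fingers":-1},{"turn":[0,0,0],"slide":[0,0.06,0],"fingers":-1},{"turn":[0,0,0],"slide":[0,0.075,0],"fingers":-1},{"turn":[0,0,0],"slide":[0,0.084,0],"fingers":-1}]'
python3 -m crank '[{"turn":[0,0,0],"slide":[0,-0.02,0],"fingers":-1},{"turn":[0,0,0],"slide":[0,-0.06,0],"fingers":-1},{"turn":[0,0,0],"slide":[0,-0.1,-0.06],"fingers":-1},{"turn":[0,0,0],"slide":[0,-0.13,-0.13],"fingers":-1},{"turn":[0,0,0],"slide":[0,-0.15,-0.2],"fingers":-1}]'
python3 -m crank '[{"turn":[0,0,0],"slide":[-0.04,-0.05,-0.06],"fingers":-1},{"turn":[0,0,0],"slide":[-0.08,-0.1,-0.12],"fingers":-1},{"turn":[0,0,0],"slide":[-0.12,-0.1,-0.18],"fingers":-1},{"turn":[0,0,0],"slide":[-0.16,-0.1,-0.22],"fingers":-1},{"turn":[0,0,0],"slide":[-0.16,-0.1,-0.22],"fingers":-1}]'
python3 -m crank '[{"turn":[0,0,0],"slide":[0,0,0],"fingers":-1},{"turn":[0,0,0],"slide":[0,0,0],"fingers":-1}]'
cat > look.py <<'E'
from h import *
import sys
go((0.5609,-0.2675,0.006),-0.140)
k=sys.argv[1]
for n in ["wrist","top","side"]:
    c=get_calibration(n); f=grab_frame(n)
    cv2.imwrite(f"pics/{n}{k}.png",f[:,:,::-1])
    m,l,b=blobs(f,(0,150,60),(6,255,255),20)
    for i,s,ce in b: print(n,"red",s,ce.round(1),onz(c,*ce,.012).round(4))
    m,l,b=blobs(f,(22,130,80),(35,255,255),200)
    for i,s,ce in b:
        if s[4]<9000: print(n,"yel",s,rect(c,l,i,0))
E
python3 look.py 7
```

```text
t: 8.57
eef_pos: [0.5605, -0.2675, 0.0048]
ee_rot: [3.142, 0.0, -0.143]
force: [0.5, 0.6, -0.1]
width: 0.0005
t: 8.98
eef_pos: [0.5709, -0.1904, 0.1053]
ee_rot: [3.141, 0.002, -0.142]
force: [1.9, 0.3, -0.0]
width: 0.0005
t: 9.4
eef_pos: [0.4989, -0.1302, 0.2203]
ee_rot: [-3.14, -0.008, -0.141]
force: [-0.7, -0.3, -1.1]
width: 0.0005
t: 9.57
eef_pos: [0.4993, -0.1308, 0.2148]
ee_rot: [-3.141, -0.0, -0.142]
force: [-0.3, -0.2, 0.2]
width: 0.0007
pos [ 0.4993 -0.1308  0.2148] rot [-3.1412e+00 -5.0000e-04 -1.4230e-01] F [-0.31 -0.2   0.2 ] w 0.0007 t 9.57
slide [0.1604 0.2533 0.4176] turn [-0.0001 -0.0001 -0.0004]
wrist red [367  92  34  32 809] [383.9 107.6] [ 0.5555 -0.3015  0.012 ]
wrist red [177 151  30  31 692] [191.6 166.1] [ 0.5168 -0.0485  0.012 ]
wrist yel [ 328   48  105  116 3231] ((554.360107421875, -303.618408203125), (116.87730407714844, 116.98057556152344), 7.877362251281738)
top red [ 86 255  12   5  26] [ 90.8 256.9] [0.4195 0.5402 0.012 ]
side red [285 160  10   7  54] [289.6 162.9] [ 0.552  -0.2957  0.012 ]
side red [287 288   3   8  21] [287.9 291.3] [0.4406 0.3533 0.012 ]
side red [285 298   3  16  26] [285.8 305.8] [0.4372 0.4027 0.012 ]
```

View pics/wrist7.png

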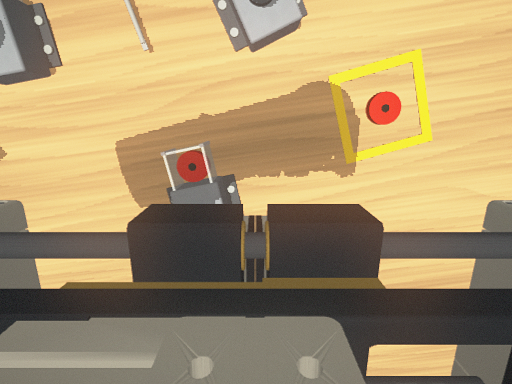

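View pics/top7.png

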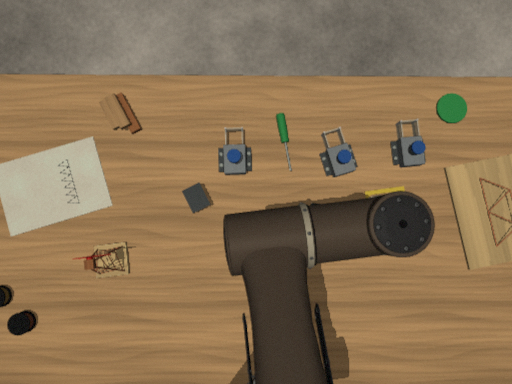

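View pics/side7.png

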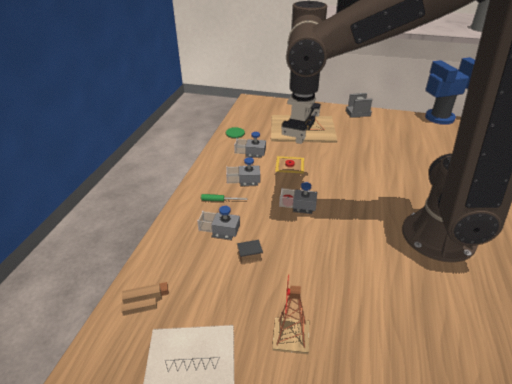

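The disc sits centred in the square: wrist pixel (384,108), world (0.5555,-0.3015), against a square centre of about (0.554,-0.304). House, windmill and screwdriver sit at the same pixels as at the start, and the plunger is up. The tool is 0.21 m up and clear of everything, so I'll hand the job in.

```bash
python3 -c "
from station import *
print(job_done())"
```

```text
the job is handed in; nothing more can be done
None
```

The disc is lying inside the yellow square, and I handed the job in at about 9.7 s of the 48 s allowed.

- **Press:** I pressed the plunger of the nearest feeder once, down to its hard stop. The tool stopped at z = 64.9 mm with about 36 N upward. The plunger then came back up and a single disc slid out.
- **Push:** I pushed that disc about 0.26 m with the closed fingertips, never picking it up, then lifted the tool clear.
- **Disc position:** The wrist camera puts the disc at (0.5555, -0.3015) and the square's centre at about (0.554, -0.304), so it is within about 3 mm of centre and looks flat. The side camera's estimate of the disc differed by about 7 mm, still well inside the roughly 26 mm of room. The top view of the disc was blocked by the arm.
- **Feeder and bystanders:** Red discs remain in the feeder, though I could only see the top one and did not count two. The house, windmill and screwdriver look unmoved in the top and side pictures.

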